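# Lock a shell stack on its rail with a split clip

### The job

Pick up the blue split clip and push it gap-first, straight down onto the bare part of the steel rod until it snaps over the rod and sits fully home; then slide it along the rod so that it pushes the stack of green half-shells up against the dark end collar, press the row snug with about 10 N, and leave the clip there, closing the row. Push gently throughout, by feel, and leave the orange clip and everything else on the table alone.

Things in the scene. Friction and masses are not known exactly. Their poses are not given: they have to be found in the camera images.
- clip: blue plastic split clip, 70 g: an upside-down U with sprung jaws, standing on its two jaw feet, gap down; 28 mm long (y), 33 mm wide (x), 72 mm high (z). Origin: centre of its underside between the feet; z up; the rod will lie along its y; x is across the gap. Works either way round
- clip_handle (a point): centre of the blue clip's handle plate, 55 mm above the clip's origin. The plate is 12 mm thick in x, 28 mm long in y, and stands from 38 to 72 mm above the origin: hold it from above across its thickness
- clip_bore (a point): centre of the blue clip's bore, which the rod's axis takes: 22 mm above the clip's origin, 7 mm below the bridge that closes the bore. Below it the flared feet, 23 mm apart inside, narrow to a 9.4 mm throat 6 mm under this point; the jaws spring apart over the rod (about 6 to 12 N push), then close behind it and hold the clip upright by light friction (1 to 3 N to slide it)
- rail: fixed rail fixture: grey base 100 x 360 x 14 mm, two aluminium posts 126 mm high at y = -165 and +165 mm, and between them a steel rod 14 mm in diameter along the fixture's y, its axis 110 mm above the table. A dark end collar, 38 mm in diameter, is clamped on the rod somewhere between y = +97 and +139 mm; its place is not measured: feel for it. Origin: centre of the base's underside; z up
- bare_rod (a point): point on the rod's axis in its bare part, 75 mm from the fixture's origin on the -y side (a good place to snap the clip on)
- stack_face (a point): centre, on the rod's axis, of the flat face of the white washer (44 mm diameter) that ends the stack of half-shells; the clip pushes this face towards +y of the fixture. The stack (69 mm at its widest, 67 mm long, 150 g) slides with 1.5 to 2 N of friction until, after 20 to 50 mm, it meets the collar, a hard stop
- clip_orange: larger orange clip of the same form (90 mm high, handle 15 mm thick), for another rail: to be left alone. Origin: centre of its underside
- shell_a: loose green half-shell, open upward, 68 mm diameter: leave alone
- shell_b: loose green half-shell, open upward, 68 mm diameter: leave alone
- carton_a: small pale green carton, 70 x 55 x 55 mm: leave alone
- carton_b: small pale green carton, 70 x 55 x 55 mm: leave alone
- tape: yellow ring, 90 mm diameter, 24 mm high: leave alone
- talc: white jar, 48 mm diameter, 90 mm high: leave alone
- stack: the stack of three nested green half-shells with the white washer, threaded on the rod; origin and axes at stack_face, y along the rod towards the dark collar

How it is judged:
By the outcome, as a careful person would: the job done as asked, in the order asked, and still so for the second after the job is handed in, with the robot touching nothing.
It also fails if it takes over 58 s, if anything falls off the work surface, if the arm or the gripper's body presses on something with over 40 N, if the wrist force passes 120 N, or if a joint passes its speed limit or range.

### The arm

A 6-joint arm with a two-finger parallel gripper is mounted at the origin on the work surface. World frame = base frame: x ahead of the robot, y to its left, z up, the work surface at z = 0. Lengths are in m, angles in rad, forces in N, time in s.
With the tool pointing down it reaches from about 0.325 to 0.9 m from the base axis. Payload 6.1 kg.
Tool frame: the origin (TCP) lies between the finger pads; the fingertips stand 11 mm ahead of it and the grasp point (between the pads) lies 8 mm behind it (env.finger_overhang is the distance from the TCP to the fingertips, in m); z points along the fingers, y is the direction in which the jaws open and shut (so a half turn about z gives the same grasp; the last joint's range is limited). The gripper opens to 85 mm and grips with 20 to 120 N. Pads are 22 mm wide; open, the fingers measure 114 mm over their backs; the gripper's body (76 mm by 85 mm) begins 54 mm behind the grasp point. The pads swing forward as they close: fully open they stand 13 mm farther back than shut.
Start: joints at [1.021, 0.22, 1.526, -0, 1.395, -0.126], TCP at [0.257, 0.57, 0.242] pointing down, gripper open.
Joint ranges: [-2.98, 2.98], [-0.91, 2.08], [0.09, 2.57], [-1.24, 4.39], [0.2, 2.65], [-2.68, 2.68]. Speed limits (rad/s): [2.57, 2.57, 3.01, 3.14, 3.14, 3.14].

### API

Orientations are given as a 3x3 rotation matrix whose columns are the frame's x, y, z axes.
In Python, from plant import env, optics, order gives the robot as it stands. Calls block until the motion is done:
- env.move_ptp(position, orientation): joint-space move of the TCP to a pose.
- env.line_to(position, orientation=None, rate=0.15): straight line of the TCP; orientation=None keeps the orientation; rate is the mean speed in m/s.
- env.move_joints(angles): joint-space move.
- env.gripper_to(opening, grasp_force=None): opening from 0.0 (shut) to 1.0 (fully open); grasp_force is the grip in N (None keeps the last); returns when the fingers have stopped.
- env.dwell(seconds).
- env.inverse_kinematics(position, orientation): joint angles nearest the present ones, or None.
- env.state(): the state.
- optics.read_camera(name): name is "side" or "top" or "wrist"; returns (picture, depth): 400x640x3 uint8, red, green, blue; 400x640 float32, m along the optical axis (not along the pixel's ray), 0 where there is no reading.
- optics.camera_info(name): a dict with "fovy" (degrees; the focal length in pixels is half the picture's height over the tangent of half this angle, whatever the lens; pixels are square), "cx", "cy" (the principal point, pixels), "eye" and "orientation" of the camera in the world. Camera axes: x right, y up, looking along -z (the intrinsics and any distortion apply to the point x, -y, -z); pixel columns grow to the right and rows downward; lengths in m; the calibration is good to about 2 mm. A picture is of the moment at which its call begins: read the wrist's pose just before it. camera_info takes no time and is no camera call; for the wrist camera it gives the pose at the moment of the call.
A pose or a line that the arm cannot do raises env.IKError and nothing moves.
- order.job_done(): hands the job in, once; it reports no verdict.
The state is a dict: "time_s": time; "joint_pos": joint angles; "qd": joint speeds; "joint_torque": joint torques, N m; "ee_pos": TCP position; "tool_rot": TCP orientation; "contact_force": force on the tool from outside, world axes, zero at the start; "wrist_torque": the same for the moment, N m; "grip_width": opening from 0.0 (shut) to 1.0 (fully open).
Only numpy, scipy, OpenCV 4.12 (cv2) and the standard library are available. Lean on these libraries where they do the work, as an engineer would, in place of code of your own. Each camera call takes 0.05 s, during which the arm holds its last target.

## Working session

There is one attempt and no reset: what is moved stays moved. The work goes in short steps, each a Python script; the robot and the scene stay as the last script left them, time stands still between calls to the robot, and variables do not carry over. Pictures are saved under pics/ and viewed, and the job is handed in when it is done.

```bash
ls; mkdir -p pics; python3 - <<'E'
from plant import env, optics, order
import cv2,numpy as np
for n in ["side","top","wrist"]:
    i=optics.camera_info(n); print(n,i)
    p,d=optics.read_camera(n); np.savez(f"pics/{n}0.npz",p=p,d=d)
    cv2.imwrite(f"pics/{n}0.png",p[:,:,::-1])
    print((d>0).mean())
s=env.state();print(s['time_s'],s['ee_pos'],s['contact_force'],s['grip_width'],env.finger_overhang)
E
```

```text
pics
side {'fovy': 57.028474069400374, 'cx': 326.21980491053887, 'cy': 203.2686832055033, 'eye': array([ 0.26646727, -0.65326289,  0.74606551]), 'orientation': array([[ 0.92633437,  0.23708311, -0.29273919],
       [-0.37660031,  0.600928  , -0.70502323],
       [ 0.00876607,  0.76333291,  0.64594583]])}
0.9959296875
top {'fovy': 49.28901163462329, 'cx': 315.41258157859517, 'cy': 202.13235682646928, 'eye': array([0.40684886, 0.05916104, 1.21022191]), 'orientation': array([[-0.01238983,  0.99264984, -0.12038598],
       [-0.99986999, -0.01105653,  0.01173691],
       [ 0.01031959,  0.12051575,  0.99265778]])}
0.9959296875
wrist {'fovy': 61.65085109239597, 'cx': 312.01803057116376, 'cy': 197.9318168285093, 'eye': array([0.19065665, 0.59880514, 0.37401514]), 'orientation': array([[ 0.41179314, -0.87382773, -0.25855658],
       [ 0.91127377,  0.39407337,  0.11952526],
       [-0.00255422, -0.28483551,  0.95857301]])}
0.9962890625
0.15 [0.25676513 0.56931567 0.241409  ] [ 0.33506039 -0.39486224 -0.45214838] 1.001602704097115 0.011
```

View pics/side0.png

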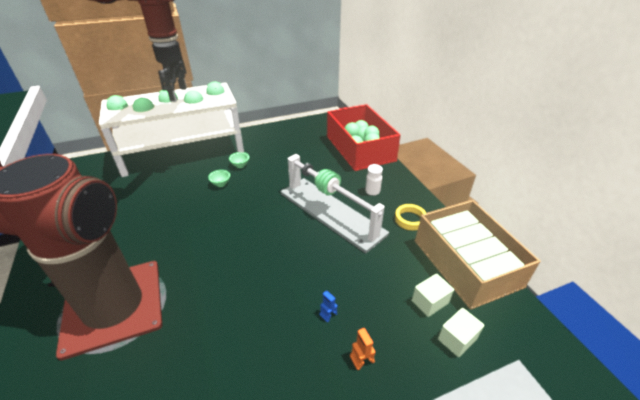

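View pics/top0.png

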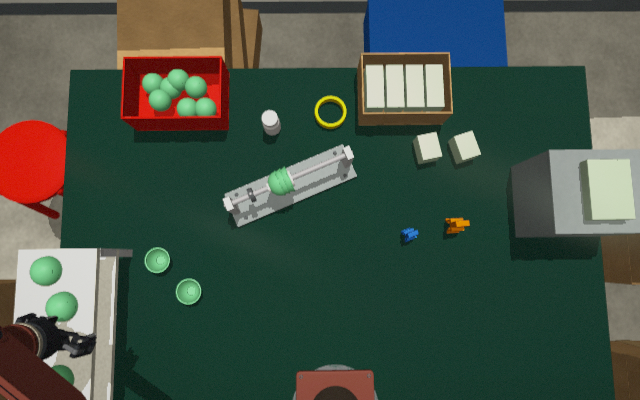

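View pics/wrist0.png

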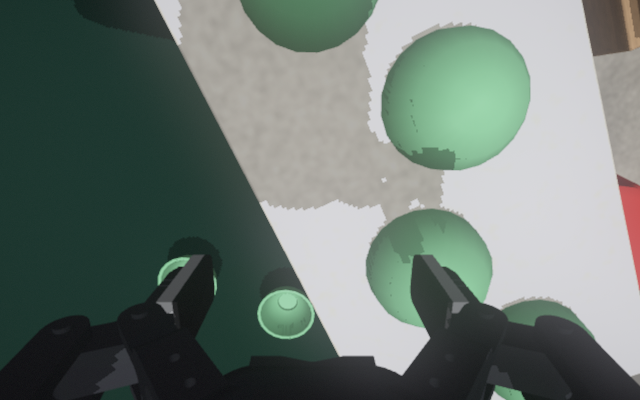

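The top view shows the rail at about (228,202)–(347,155), the stack at (280,181), the dark collar at (252,195), the blue clip at (410,235) and the orange clip at (457,225). Next I'll localise them using depth.

```bash
cat > h.py <<'E'
import numpy as np,cv2
from plant import env,optics,order
def cloud(n,i,d):
    f=200/np.tan(np.radians(i['fovy'])/2)
    v,u=np.mgrid[0:400,0:640]
    c=np.stack([(u-i['cx'])/f*d,-(v-i['cy'])/f*d,-d],-1)
    return c@np.array(i['orientation']).T+i['eye']
def look(n,name=None):
    i=optics.camera_info(n); p,d=optics.read_camera(n)
    if name: cv2.imwrite(f"pics/{name}.png",p[:,:,::-1])
    return p,d,cloud(n,i,d),i
def hsv(p): return cv2.cvtColor(p,cv2.COLOR_RGB2HSV)
def blue(p):
    h=hsv(p); return (h[...,0]>105)&(h[...,0]<125)&(h[...,1]>150)&(h[...,2]>40)
def down(a):
    "tool z down, tool y (jaw dir) at world angle a"
    y=np.array([np.cos(a),np.sin(a),0]);z=np.array([0,0,-1.]);return np.stack([np.cross(y,z),y,z],1)
E
python3 - <<'E'
from h import *
for n in ["top","side"]:
    z=np.load(f"pics/{n}0.npz");p,d=z['p'],z['d'];P=cloud(n,optics.camera_info(n),d)
    v,u=np.mgrid[0:400,0:640]; h=hsv(p)
    print(n,'table z',np.median(P[...,2][(abs(P[...,0]-.4)<.05)&(abs(P[...,1]-.05)<.08)]))
    roi=(P[...,0]>.2)&(P[...,0]<.9)&(abs(P[...,1])<.6)&(P[...,2]<.2)&(P[...,2]>-.02)
    for nm,m in [("blue",blue(p)),("orange",(h[...,0]>5)&(h[...,0]<15)&(h[...,1]>200)&(h[...,2]>100))]:
        m=m&roi; Q=P[m]
        for lo,hi in [(.0,.03),(.03,.045),(.05,.2)]:
            q=Q[(Q[:,2]>lo)&(Q[:,2]<hi)]
            if len(q)>3: 
                c=np.median(q,0); w,V=np.linalg.eigh(np.cov(q[:,:2].T)); print(nm,lo,len(q),q.mean(0).round(4),c.round(4),np.sqrt(w).round(4),V[:,1].round(3),q[:,2].max())
    # rod/rail
    m=(P[...,0]>.45)&(P[...,0]<.85)&(P[...,1]>-.2)&(P[...,1]<.4)
    for nm,mm in [("z95-122",m&(P[...,2]>.106)&(P[...,2]<.123)),("posts",m&(P[...,2]>.1235)&(P[...,2]<.132)),("base",m&(P[...,2]>.010)&(P[...,2]<.018)),("green",m&(h[...,0]>50)&(h[...,0]<85)&(h[...,1]>80)&(P[...,2]>.06))]:
        q=P[mm]; print(nm,len(q),q.min(0).round(3),q.max(0).round(3),q.mean(0).round(3))
    for r in range(0,1): pass
z=np.load("pics/top0.npz")['p']; cv2.imwrite("pics/t_rail.png",cv2.resize(z[130:250,210:490,::-1],None,fx=2.85,fy=2.85,interpolation=cv2.INTER_NEAREST))
z=np.load("pics/side0.npz")['p']; cv2.imwrite("pics/s_rail.png",cv2.resize(z[140:380,270:400,::-1],None,fx=2.5,fy=2.5,interpolation=cv2.INTER_NEAREST))
E
```

```text
top table z 0.0015728545912248038
blue 0.0 19 [ 0.4606 -0.1995  0.0117] [ 0.4639 -0.1988  0.0078] [0.0077 0.0119] [-0.991 -0.13 ] 0.02949899087157659
blue 0.03 39 [ 0.4555 -0.2034  0.0378] [ 0.4517 -0.2024  0.0376] [0.0077 0.0092] [-0.952 -0.305] 0.04387382086532399
blue 0.05 25 [ 0.4568 -0.2021  0.0675] [ 0.4559 -0.1997  0.0694] [0.0042 0.008 ] [-0.189  0.982] 0.07683078984426506
orange 0.0 4 [ 0.4653 -0.3402  0.0049] [ 0.4654 -0.3429  0.0045] [0.0001 0.0099] [0.013 1.   ] 0.008360476514992943
z95-122 826 [ 0.52  -0.142  0.106] [0.848 0.398 0.123] [0.637 0.155 0.115]
posts 348 [ 0.519 -0.051  0.124] [0.682 0.278 0.132] [0.591 0.134 0.127]
base 3118 [ 0.461 -0.2    0.01 ] [0.85  0.399 0.018] [0.604 0.106 0.014]
green 869 [0.56 0.1  0.06] [0.85  0.4   0.148] [0.69  0.237 0.104]
side table z -0.0015081452781274818
blue 0.0 100 [ 0.4533 -0.2134  0.0127] [ 0.4493 -0.216   0.0129] [0.0105 0.0117] [0.392 0.92 ] 0.02983882350345013
blue 0.03 92 [ 0.4552 -0.2147  0.0366] [ 0.4531 -0.2153  0.0368] [0.0055 0.0097] [-0.752  0.659] 0.04481475210714536
blue 0.05 122 [ 0.4582 -0.2117  0.0653] [ 0.4579 -0.2125  0.0685] [0.0038 0.0089] [-0.384  0.923] 0.07312032286784975
z95-122 665 [ 0.519 -0.055  0.106] [0.848 0.393 0.123] [0.619 0.12  0.113]
posts 183 [ 0.522 -0.053  0.124] [0.681 0.272 0.132] [0.596 0.108 0.126]
base 2576 [ 0.487 -0.199  0.01 ] [0.847 0.395 0.018] [0.62  0.095 0.013]
green 235 [0.559 0.098 0.063] [0.848 0.381 0.144] [0.585 0.122 0.124]
```

View pics/t_rail.png

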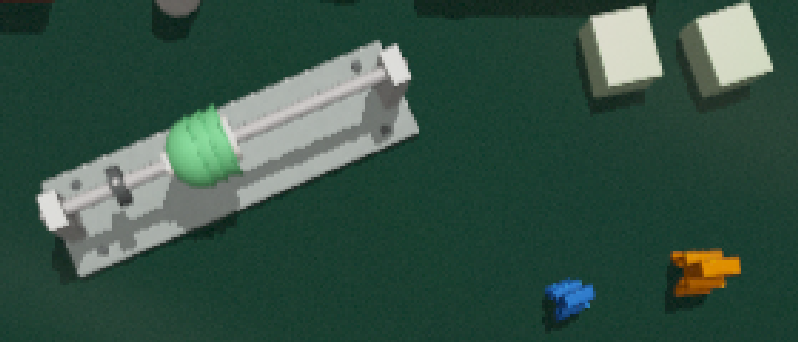

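View pics/s_rail.png

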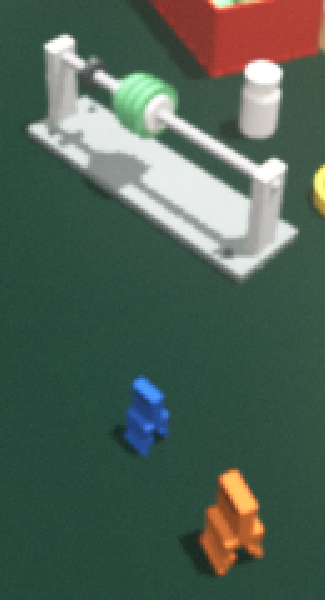

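```bash
python3 - <<'E'
from h import *
s=env.state();print(s['tool_rot'].round(2))
for a in (15,195,26,206):
  for pos in ([.456,-.207,.25],[.64,.04,.25],[.56,.15,.25]):
    q=env.inverse_kinematics(pos,down(np.radians(a)));print(a,pos,None if q is None else np.round(q,2))
E
```

```text
[[-0.91  0.41 -0.  ]
 [ 0.41  0.91 -0.  ]
 [ 0.   -0.   -1.  ]]
15 [0.456, -0.207, 0.25] [-0.58 -0.09  1.83 -0.    1.39 -0.85]
15 [0.64, 0.04, 0.25] [-0.06  0.25  1.47 -0.    1.42 -0.32]
15 [0.56, 0.15, 0.25] [ 0.13  0.11  1.64 -0.    1.39 -0.14]
195 [0.456, -0.207, 0.25] [-0.58 -0.09  1.83 -0.    1.39  2.3 ]
195 [0.64, 0.04, 0.25] None
195 [0.56, 0.15, 0.25] None
26 [0.456, -0.207, 0.25] [-0.58 -0.09  1.83 -0.    1.39 -1.04]
26 [0.64, 0.04, 0.25] [-0.06  0.25  1.47 -0.    1.42 -0.51]
26 [0.56, 0.15, 0.25] [ 0.13  0.11  1.64 -0.    1.39 -0.33]
206 [0.456, -0.207, 0.25] [-0.58 -0.09  1.83 -0.    1.39  2.1 ]
206 [0.64, 0.04, 0.25] [-0.06  0.25  1.47 -0.    1.42  2.63]
206 [0.56, 0.15, 0.25] None
```

```bash
python3 - <<'E'
from h import *
env.line_to(np.array([.257,.569,.33]),rate=.25)
env.move_ptp(np.array([.60,.11,.33]),down(np.radians(116)))
p,d,P,i=look("wrist","w1"); np.savez("pics/w1.npz",p=p,d=d,eye=i['eye'],R=i['orientation'])
env.move_ptp(np.array([.456,-.207,.25]),down(np.radians(15)))
p,d,P,i=look("wrist","w2"); np.savez("pics/w2.npz",p=p,d=d,eye=i['eye'],R=i['orientation'])
print(env.state()['time_s'],env.state()['contact_force'])
E
```

```text
4.15 [ 0.73405385  0.20905308 -0.22758046]
```

View pics/w1.png

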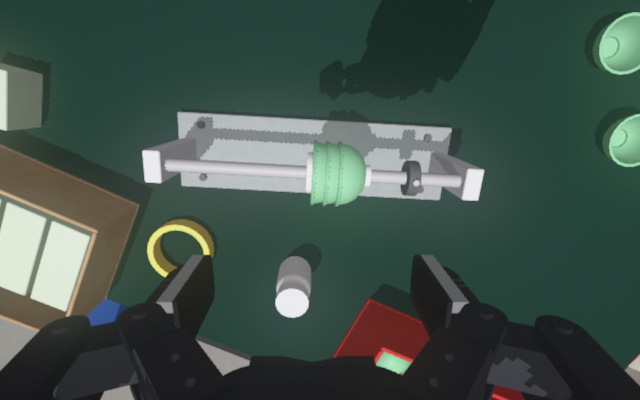

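View pics/w2.png

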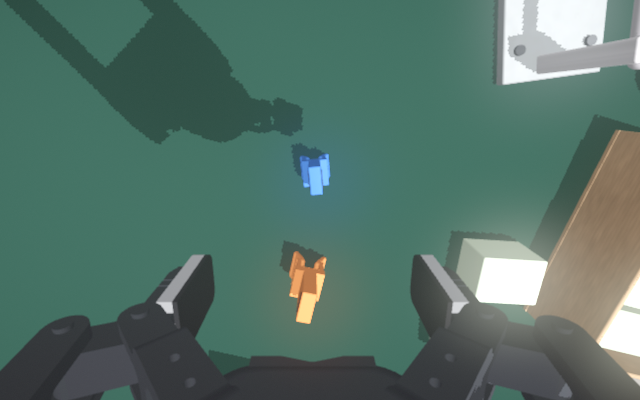

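Wrist picture w1: rod from the left post (152,166) to the right post (473,183), washer at (312,172), collar at (410,178). w2: blue clip at (316,172), orange clip at (308,285).

```bash
python3 - <<'E'
from h import *
def ld(n):
    z=np.load(f"pics/{n}.npz");i=optics.camera_info("wrist");i=dict(fovy=i['fovy'],cx=i['cx'],cy=i['cy'],eye=z['eye'],orientation=z['R']);return z['p'],z['d'],i,cloud("w",i,z['d'])
p,d,i,P=ld("w2")
m=blue(p);m[250:]=0;m[:130]=0
v,u=np.nonzero(m);print('blue bbox',u.min(),u.max(),v.min(),v.max())
Q=P[m]
print('table',np.median(P[150:180,340:400,2]), 'bluezs',np.histogram(Q[:,2],bins=[-.01,.01,.03,.04,.05,.06,.065,.07,.075,.08])[0])
q=Q[(Q[:,2]>.064)]
r=cv2.minAreaRect((q[:,:2]*1000).astype(np.float32));print('handle top',len(q),q.mean(0),r)
q=Q[(Q[:,2]<.06)];print(q.mean(0),q.min(0),q.max(0))
cv2.imwrite("pics/w2c.png",cv2.resize(p[130:210,270:370,::-1],None,fx=6,fy=6,interpolation=cv2.INTER_NEAREST))
p,d,i,P=ld("w1")
print('base z',np.median(P[125:135,230:300,2]),'table',np.median(P[60:90,230:300,2]))
g=P.copy()
h=hsv(p)
roi=np.zeros(m.shape,bool);roi[130:215,130:500]=1
top=roi&(P[...,2]>.119)&(P[...,2]<.135)&(h[...,1]<40)
n,l,s,c=cv2.connectedComponentsWithStats(top.astype(np.uint8))
for k in range(1,n):
    if s[k,4]>20: print('post?',s[k],c[k],P[l==k].mean(0),P[l==k][:,2].std())
# rod: ridge per column
ys=[]
for col in list(range(190,300,6))+[380,385,392,430,435,440]:
    zc=P[130:215,col,2]; k=np.nonzero((zc>.109)&(zc<.121)&(h[130:215,col,1]<40))[0]
    if len(k)>2: ys.append(np.r_[col,P[130:215,col][k].mean(0),len(k),zc[k].max()])
for r in ys: print(np.round(r,4))
wm=roi&(h[...,1]<40)&(P[...,2]>.09);wm[:,:300]=0;wm[:,325:]=0
q=P[wm];print('washer',q.min(0),q.max(0),len(q))
E
```

```text
blue bbox 300 329 154 190
table 0.0010537758749039339 bluezs [ 55  34 143  38  20   9  17  17   0]
handle top 36 [ 0.45521795 -0.19729622  0.06978824] ((453.7034606933594, -201.7631072998047), (19.172298431396484, 7.833546161651611), 74.2075424194336)
[ 0.45176757 -0.20416308  0.03120089] [ 0.44126345 -0.23825361 -0.00044432] [ 0.47694202 -0.19092413  0.05993223]
base z 0.014943859959103134 table 0.00105799590482758
post? [143 148  22  35 678] [153.72566372 165.03834808] [ 0.66343557 -0.03790792  0.1262884 ] 0.002033146904875822
post? [306 154   7  39 219] [309.26940639 173.26484018] [0.60123099 0.10771771 0.12894584] 0.0037914684459748917
post? [405 163  17  33 425] [413.60470588 179.28705882] [0.56035698 0.20713406 0.12635973] 0.0035467980334364575
post? [459 167  26  33 644] [471.45341615 183.05279503] [0.53764217 0.26311853 0.12584938] 0.0019149765244329574
post? [364 168   9  18 104] [367.81730769 176.49038462] [0.57892643 0.16445517 0.12218248] 0.00197172990831797
[ 1.900e+02  6.504e-01 -7.200e-03  1.165e-01  1.300e+01  1.191e-01]
[ 1.960e+02  6.477e-01 -1.600e-03  1.165e-01  1
[... 827 characters left out ...]
[2.800e+02 6.140e-01 7.960e-02 1.164e-01 1.300e+01 1.191e-01]
[2.860e+02 6.117e-01 8.550e-02 1.158e-01 1.300e+01 1.186e-01]
[2.920e+02 6.094e-01 9.140e-02 1.167e-01 1.300e+01 1.192e-01]
[2.980e+02 6.067e-01 9.710e-02 1.163e-01 1.300e+01 1.187e-01]
[3.800e+02 5.736e-01 1.772e-01 1.164e-01 1.300e+01 1.184e-01]
[3.850e+02 5.713e-01 1.821e-01 1.161e-01 1.300e+01 1.185e-01]
[3.920e+02 5.680e-01 1.888e-01 1.159e-01 1.300e+01 1.175e-01]
[4.300e+02 5.532e-01 2.264e-01 1.165e-01 1.300e+01 1.191e-01]
[4.350e+02 5.509e-01 2.313e-01 1.161e-01 1.300e+01 1.187e-01]
[4.400e+02 5.485e-01 2.358e-01 1.165e-01 1.300e+01 1.187e-01]
washer [0.53456888 0.07858094 0.10261694] [0.62211392 0.11793204 0.46247196] 337
```

View pics/w2c.png

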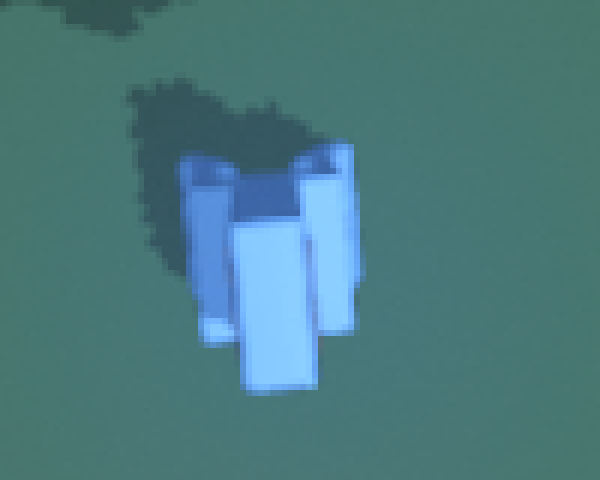

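```bash
python3 - <<'E'
from h import *
ci=optics.camera_info("wrist");f=200/np.tan(np.radians(ci['fovy'])/2)
def cast(n,pts,z):
    a=np.load(f"pics/{n}.npz");out=[]
    for u,v in pts:
        r=a['R']@np.array([(u-ci['cx'])/f,-(v-ci['cy'])/f,-1]);out.append(a['eye']+r*(z-a['eye'][2])/r[2])
    return np.array(out)
c=cast("w2",[(308.8,167),(321.7,166.7),(322.8,194.7),(310.5,195.3)],.072)
print(c.round(4),c.mean(0));
for a,b in [(0,1),(1,2),(2,3),(3,0)]:
    e=c[b]-c[a];print(np.linalg.norm(e),np.degrees(np.arctan2(e[1],e[0])))
# rod edges via image: mask at columns, edges of bright low-saturation
a=np.load("pics/w1.npz");p=a['p'];d=a['d']
ii=dict(fovy=ci['fovy'],cx=ci['cx'],cy=ci['cy'],eye=a['eye'],orientation=a['R']);P=cloud('w',ii,d)
mid=[]
for col in list(range(186,303,4))+[380,384,388,392,430,434,438]:
    k=np.nonzero((P[130:215,col,2]>.095)&(P[130:215,col,2]<.125))[0]+130
    mid.append((col,(k.min()+k.max())/2))
mid=np.array(mid);L=np.polyfit(mid[:,0],mid[:,1],1);print(L,np.abs(np.polyval(L,mid[:,0])-mid[:,1]).max())
e=cast("w1",[(u,np.polyval(L,u)) for u in (190,440)],.110);dr=e[1]-e[0];dr/=np.linalg.norm(dr);print(e,np.degrees(np.arctan2(dr[1],dr[0])))
# posts tops by cast centroids
pp=cast("w1",[(153.7,165.0),(471.5,183.05)],.126);print('posts',pp,np.linalg.norm(pp[1]-pp[0]),pp.mean(0))
o=pp.mean(0);o[2]=.11;o=e[0]+dr*((o-e[0])@dr);print('origin',o,'bare',o-dr*.075)
m=(np.arange(640)>300)&(np.arange(640)<325)
w=cast("w1",[(307,172.5)],.11)[0];print('washer s~',(w-o)@dr,'collar',(cast("w1",[(403,178),(420,178)],.12)-o)@dr)
cv2.imwrite("pics/w1c.png",cv2.resize(p[130:215,130:500,::-1],None,fx=2.1,fy=2.1,interpolation=cv2.INTER_CUBIC))
E
```

```text
[[ 0.451  -0.198   0.072 ]
 [ 0.4626 -0.1946  0.072 ]
 [ 0.471  -0.2207  0.072 ]
 [ 0.4597 -0.2244  0.072 ]] [ 0.46106756 -0.20942282  0.072     ]
0.012162571838392323 16.416432809542638
0.027490250543073722 -72.23722202407198
0.011896880527306357 -162.03440195656714
0.027819373289484434 108.30323234837
[5.67902794e-02 1.54193784e+02] 0.4555738365227171
[[ 0.65259702 -0.00885457  0.11      ]
 [ 0.54897216  0.23890856  0.11      ]] 112.69671291151965
posts [[ 0.66345967 -0.03809067  0.126     ]
 [ 0.53754194  0.26306326  0.126     ]] 0.3264183907674381 [0.6005008 0.1124863 0.126    ]
origin [0.60164676 0.11296558 0.11      ] bare [0.63058574 0.04377357 0.11      ]
washer s~ -0.007091491493819683 collar [0.09360232 0.11136725]
```

View pics/w1c.png

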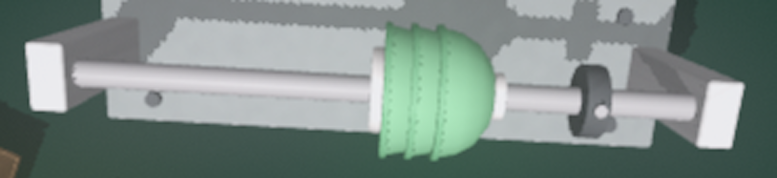

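```bash
python3 - <<'E'
from h import *
c=np.array([.4611,-.2094]);R=down(np.radians(17.7))
env.move_ptp(np.r_[c,.14],R)
s=env.state();print(s['ee_pos'],s['contact_force'])
env.line_to(np.r_[c,.053],rate=.1)
s=env.state();print(s['ee_pos'],s['contact_force'])
env.gripper_to(0.0,60)
s=env.state();print(s['grip_width'],s['contact_force'])
env.line_to(np.r_[c,.10],rate=.1)
s=env.state();print(s['grip_width'],s['contact_force'],s['time_s'])
look("wrist","w3");look("side","s3")
E
```

```text
[ 0.46163403 -0.20905017  0.1405398 ] [ 0.04830626 -0.19685781  0.53829738]
[ 0.46168813 -0.20979422  0.05376486] [ 0.04979411 -0.20993095  0.1221957 ]
0.12952946824963144 [0.70249412 0.33142137 2.07042837]
0.1264770761794459 [ 0.23935514 -0.87192338 -0.57259372] 6.9667
```

View pics/w3.png

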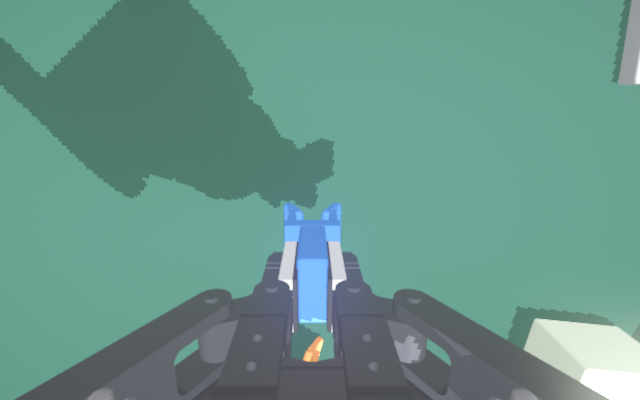

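View pics/s3.png

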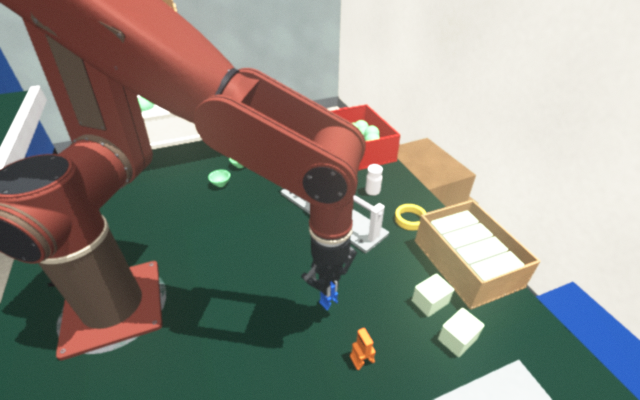

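Clip is held squarely (w3: blue plate between pads at (313,250), in line with the jaws). Now to the bare rod.

```bash
cat >> h.py <<'E'
dr=np.array([np.cos(np.radians(112.7)),np.sin(np.radians(112.7))]); nx=np.array([dr[1],-dr[0]])
o=np.array([.60165,.11297]); RR=down(np.radians(22.7))
def force(n=5):
    F=[]
    for _ in range(n):
        env.dwell(.02);F.append(env.state()['contact_force'])
    F=np.mean(F,0);return np.array([F[:2]@nx,F[:2]@dr,F[2]])
def where():
    e=env.state()['ee_pos'];return np.array([(e[:2]-o)@nx,(e[:2]-o)@dr,e[2]])
def pos(x,s,z): return np.r_[o+x*nx+s*dr,z]
E
python3 - <<'E'
from h import *
env.line_to(np.array([.4611,-.2094,.25]),rate=.25)
env.move_ptp(pos(0,-.075,.25),RR)
env.line_to(pos(0,-.075,.19),rate=.15)
print(where(),force(8),env.state()['time_s'])
p,d,P,i=look("wrist","w4");np.savez("pics/w4.npz",p=p,d=d,eye=i['eye'],R=i['orientation'])
p,d,P,i=look("side","s4");np.savez("pics/s4.npz",p=p,d=d)
p=p[120:280,250:410,::-1];cv2.imwrite("pics/s4c.png",cv2.resize(p,None,fx=3.7,fy=3.7))
E
```

```text
[-0.00022949 -0.07579272  0.19043189] [ 0.28510621 -0.33955839 -0.17538351] 9.6667
```

View pics/w4.png

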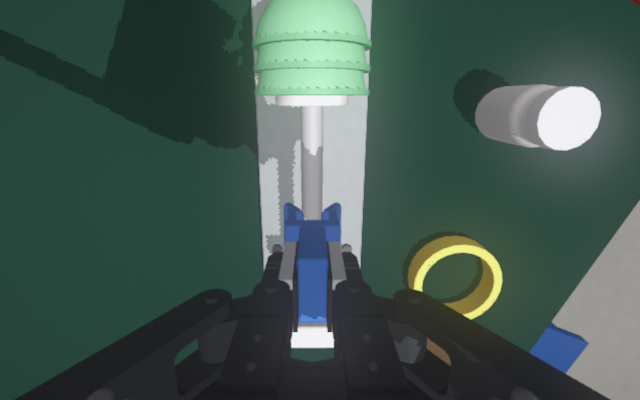

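View pics/s4c.png

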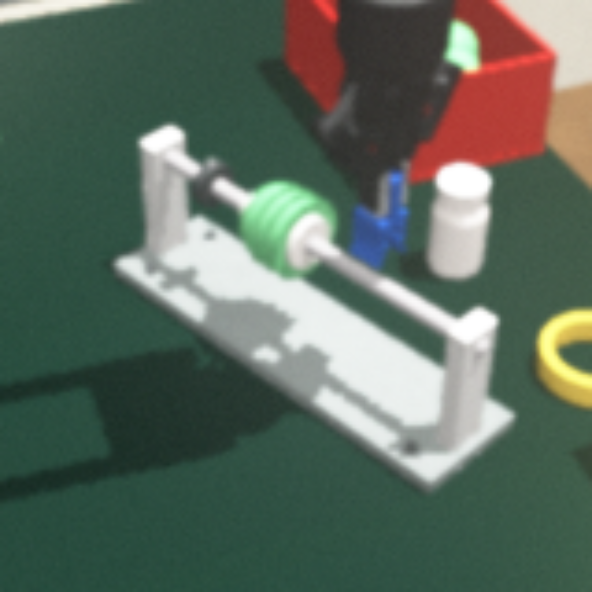

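Picture w4: rod at column ≈312.5, clip 284–341 (centre 312.5): aligned. Now pressing down by feel.

```bash
python3 - <<'E'
from h import *
b=force(10);t0=env.state()['time_s']
env.line_to(pos(0,-.075,.166),rate=.1)
z=.166;log=[]
while z>.136:
    z-=.001 if z>.1445 else .0005
    env.line_to(pos(0,-.075,z),rate=.02)
    f=force(2)-b;w=where();log.append((z,w[2],*f,env.state()['time_s']))
    if np.linalg.norm(f[:2])>12 or f[2]>18 or (z<.1435 and f[2]>13): break
print(t0);print(np.array(log).round(4)[:, :]);print(where(),env.state()['grip_width'])
E
```

```text
9.9333
[[ 0.165   0.1655  0.3153 -0.1854 -0.3512 10.6083]
 [ 0.164   0.1641  0.2627 -0.4121 -0.2397 10.8917]
 [ 0.163   0.1629  0.1902 -0.2781 -0.2051 11.175 ]
 [ 0.162   0.1619  0.8325 -0.5771 -0.3048 11.4583]
 [ 0.161   0.1609  0.2432 -0.5574 -0.4964 11.7417]
 [ 0.16    0.1599  0.3825 -0.0977  0.2471 12.025 ]
 [ 0.159   0.1589  0.1449  0.3123 -0.333  12.3083]
 [ 0.158   0.1579  0.024   0.1372 -0.0326 12.5917]
 [ 0.157   0.1569  0.2235  0.0955  0.492  12.875 ]
 [ 0.156   0.1559  0.2391  0.4733 -0.1378 13.1583]
 [ 0.155   0.1549  0.1777  0.2821 -0.0733 13.4417]
 [ 0.154   0.154   0.7002  0.4283 -0.7514 13.725 ]
 [ 0.153   0.1532  1.4858 -0.2508  1.0611 14.0083]
 [ 0.152   0.1525  1.124  -0.0947  3.35   14.2917]
 [ 0.151   0.1518  1.1816  0.5463  4.8983 14.575 ]
 [ 0.15    0.1511  1.2512  0.0956  7.1517 14.8583]
 [ 0.149   0.1504  0.0713  0.407   7.8321 15.1417]
 [ 0.148   0.1494 -0.1226 -0.3779  8.0153 15.425 ]
 [ 0.147   0.1483  0.7956 -0.1577  7.7095 15.7083]
 [ 0.146   0.147   0.9001  0.0391  6.3151 15.9917]
 [ 0.145   0.1453  1.7306 -1.1359  3.2984 16.275 ]
 [ 0.144   0.1435  3.6672 -1.2587  0.759  16.5583]
 [ 0.1435  0.1431  4.0207 -1.1068 -1.9865 16.8417]
 [ 0.143   0.1428  4.582  -0.9586 -1.0597 17.125 ]
 [ 0.1425  0.1424  3.5133 -0.0859 -0.9711 17.4083]
 [ 0.142   0.1419  4.0806  0.1484 -0.7524 17.6917]
 [ 0.1415  0.1413  3.1321  0.8179 -0.522  17.975 ]
 [ 0.141   0.141   2.617   0.4965 -0.0892 18.2583]
 [ 0.1405  0.1409  0.6601  0.778   3.7453 18.5417]
 [ 0.14    0.1409 -0.748   1.2703  6.2344 18.825 ]
 [ 0.1395  0.1408 -2.3238  2.1883  8.7877 19.1083]
 [ 0.139   0.1408 -2.9235  3.2209 11.3727 19.3917]
 [ 0.1385  0.1408 -4.3353  3.284  14.2978 19.675 ]]
[ 5.05182540e-05 -7.50422318e-02  1.40784698e-01] 0.13253448681221217
```

Snapped at ~8 N peak, then a hard stop (fully home) at TCP z 0.1408. Now I'll unload and slide along by feel.

```bash
python3 - <<'E'
from h import *
env.line_to(pos(.0003,-.075,.1408),rate=.02)
print(where(),force(5),env.state()['time_s'])
s=-.075
for k in range(3):
    s+=.010;env.line_to(pos(.0003,s,.1408),rate=.03);print(s,where().round(4),force(3).round(2),env.state()['time_s'])
log=[]
while s<-.013:
    s+=.002;env.line_to(pos(.0003,s,.1408),rate=.03)
    f=force(2);log.append((s,where()[1],where()[0],where()[2],*f,env.state()['time_s']))
    if f[1]<-9 or abs(f[0])>10 or abs(f[2])>14: break
print(np.array(log).round(4))
p,d,P,i=look("wrist","w5");look("side","s5")
E
```

```text
[ 0.00017447 -0.07502019  0.14089787] [-0.08360863  0.99344573  3.86717249] 20.025
-0.065 [ 0.0005 -0.0647  0.1409] [ 1.47 -0.21  3.51] 20.5583
-0.055 [ 0.0004 -0.0545  0.1409] [1.   0.01 4.03] 21.0917
-0.045 [ 0.0003 -0.0445  0.1409] [ 0.9  -0.81  4.94] 21.625
[[-4.30000e-02 -4.30000e-02  4.00000e-04  1.40900e-01  9.39500e-01
  -2.05600e+00  4.77540e+00  2.19083e+01]
 [-4.10000e-02 -4.11000e-02  4.00000e-04  1.40900e-01  1.16170e+00
  -3.62590e+00  4.00700e+00  2.21917e+01]
 [-3.90000e-02 -3.89000e-02  3.00000e-04  1.40900e-01  7.85400e-01
  -3.84770e+00  4.52630e+00  2.24750e+01]
 [-3.70000e-02 -3.69000e-02  3.00000e-04  1.40900e-01  9.23000e-01
  -3.45750e+00  5.42900e+00  2.27583e+01]
 [-3.50000e-02 -3.48000e-02  4.00000e-04  1.40900e-01  1.26710e+00
  -3.80620e+00  5.68610e+00  2.30417e+01]
 [-3.30000e-02 -3.27000e-02  4.00000e-04  1.40900e-01  5.99900e-01
  -3.90120e+00  4.54790e+00  2.33250e+01]
 [-3.10000e-02 -3.06000e-02  4.00000e-04  1.40900e-01  1.31290e+00
  -3.02510e+00  5.07620e+00  2.36083e+01]
 [-2.90000e-02 -2.86000e-02  3.00000e-04  1.40900e-01  6.02900e-01
  -3.912
[... 206 characters left out ...]
-01
  -3.26510e+00  5.61860e+00  2.44583e+01]
 [-2.30000e-02 -2.26000e-02  3.00000e-04  1.40900e-01  5.29000e-01
  -3.81880e+00  4.85250e+00  2.47417e+01]
 [-2.10000e-02 -2.08000e-02  4.00000e-04  1.40900e-01  1.17920e+00
  -3.97600e+00  5.41220e+00  2.50250e+01]
 [-1.90000e-02 -1.88000e-02  3.00000e-04  1.40900e-01  1.21780e+00
  -4.11510e+00  5.45120e+00  2.53083e+01]
 [-1.70000e-02 -1.68000e-02  3.00000e-04  1.40900e-01  1.26640e+00
  -4.74820e+00  5.08500e+00  2.55917e+01]
 [-1.50000e-02 -1.48000e-02  3.00000e-04  1.40900e-01  1.13280e+00
  -4.22430e+00  5.73910e+00  2.58750e+01]
 [-1.30000e-02 -1.28000e-02  3.00000e-04  1.40900e-01  6.44100e-01
  -4.29550e+00  5.18700e+00  2.61583e+01]]
```

View pics/w5.png

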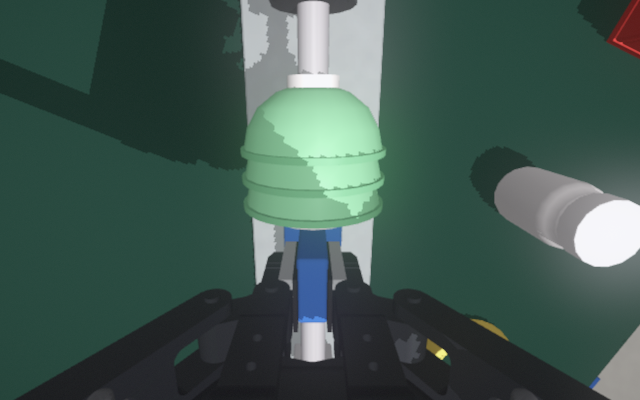

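Picture w5: clip against the stack (about (313,225)), stack nose at (313,80), collar still ahead at row <10. I'll go on sliding, pressing down more lightly.

```bash
python3 - <<'E'
from h import *
s=-.013;log=[]
while s<.05:
    last=log[-1][5] if log else 0
    s+=.0004 if last<-6 else (.002 if s<.0065 else .001);env.line_to(pos(.0004,s,.1413),rate=.03)
    f=force(3);log.append((s*1000,where()[1]*1000,where()[0]*1000,where()[2]*1000,*f,env.state()['time_s']))
    if f[1]<-12 or abs(f[0])>10 or abs(f[2])>14 or env.state()['time_s']>46: break
print(np.array(log).round(2)[:,[0,1,3,4,5,6,7]])
E
```

```text
[[-11.   -10.41 140.9    1.58  -2.97   2.37  26.56]
 [ -9.    -8.67 140.91   1.66  -2.82   0.97  26.86]
 [ -7.    -6.69 140.93   1.5   -2.81   0.24  27.16]
 [ -5.    -4.63 140.93   1.02  -1.6   -1.07  27.46]
 [ -3.    -2.59 140.95   1.36  -1.56  -1.76  27.76]
 [ -1.    -0.73 141.08   1.19  -1.22  -2.39  28.06]
 [  1.     1.19 141.22   0.62  -1.35  -2.22  28.36]
 [  3.     3.1  141.32   1.19  -1.71  -2.57  28.66]
 [  5.     5.14 141.32   1.62  -2.34  -2.42  28.96]
 [  7.     7.19 141.3    0.76  -1.45  -2.33  29.26]
 [  8.     8.03 141.34   0.97  -2.39  -1.91  29.56]
 [  9.     9.05 141.34   0.99  -2.34  -2.17  29.86]
 [ 10.    10.07 141.32   0.74  -2.44  -1.72  30.16]
 [ 11.    11.09 141.33   1.41  -2.12  -1.31  30.46]
 [ 12.    12.07 141.35   0.9   -2.75  -2.    30.76]
 [ 13.    13.08 141.3    0.7   -2.35  -1.44  31.06]
 [ 14.    14.08 141.29   1.    -2.04  -1.74  31.36]
 [ 15.    15.07 141.29   0.46  -2.14  -1.18  31.66]
 [ 16.    15.87 141.31   0.73  -3.29  -1.6   31.96]
 [ 17.    15.97 141.37   1.02  -6.7   -2.25  32.26]
 [ 17.4   16.01 141.38   0.86  -7.86  -2.2   32.56]
 [ 17.8   16.05 141.42   0.43  -9.11  -2.52  32.86]
 [ 18.2   16.08 141.44   0.8  -10.31  -1.79  33.16]
 [ 18.6   16.11 141.47   0.73 -11.17  -2.74  33.46]
 [ 19.    16.16 141.5    0.75 -12.37  -2.99  33.76]]
```

Hard stop met at s = 16 mm. My unloaded slide let the clip ride up about 0.5 mm, so I'll press it home again, then re-press the row at 10 N, relax and look.

```bash
python3 - <<'E'
from h import *
def pr(t): print(t,(where()*1000).round(2),force(4).round(2),round(env.state()['time_s'],2),flush=True)
for z in (.1405,.1398,.1392,.1387):
    env.line_to(pos(.0004,.0175,z),rate=.02);pr(z)
    if force(2)[2]>12: break
env.line_to(pos(.0004,.0190,.1403),rate=.02);pr('press')
s=.019
while force(3)[1]>-11 and s<.021:
    s+=.0004;env.line_to(pos(.0004,s,.1403),rate=.02);pr('press')
look("wrist","w6");p,d,P,i=look("side","s6")
p=p[120:280,250:410,::-1];cv2.imwrite("pics/s6c.png",cv2.resize(p,None,fx=3.7,fy=3.7))
E
```

```text
0.1405 [  0.55  15.97 141.05] [-0.21 -7.9  -0.08] 34.08
0.1398 [  0.65  15.95 140.94] [-1.5  -7.5   3.08] 34.42
0.1392 [  0.68  15.92 140.92] [-2.76 -7.29  5.97] 34.77
0.1387 [  0.72  15.95 140.87] [-4.03 -6.75  8.44] 35.12
press [  0.62  16.15 141.19] [ -0.34 -12.13   0.34] 35.48
```

View pics/w6.png

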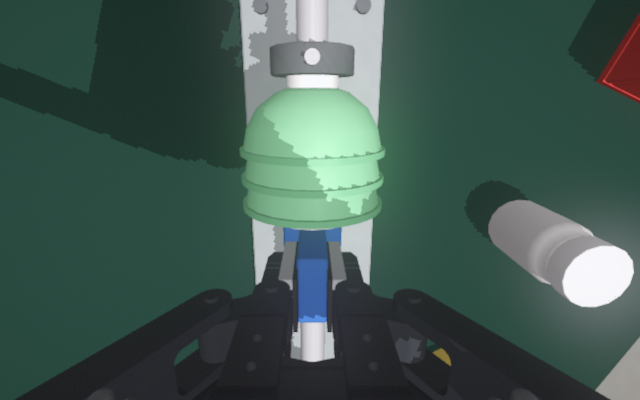

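View pics/s6c.png

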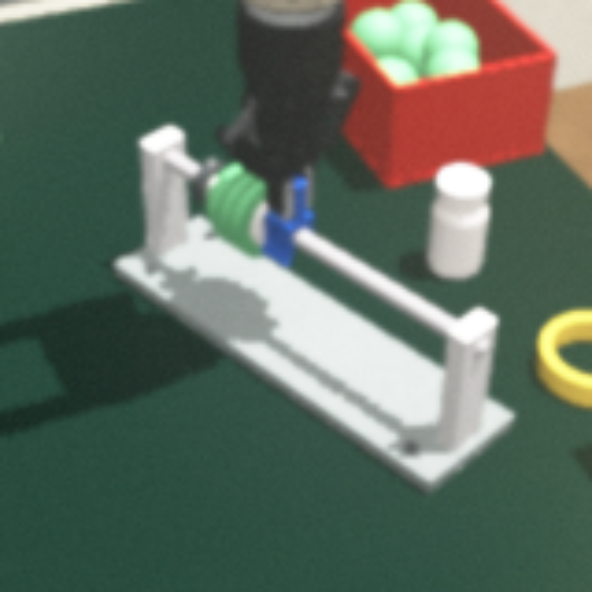

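```bash
python3 - <<'E'
from h import *
def pr(t): print(t,(where()*1000).round(2),force(4).round(2),round(env.state()['time_s'],2),flush=True)
env.line_to(pos(.0006,.0178,.1387),rate=.02);pr('seat')
env.line_to(pos(.0006,.0168,.1380),rate=.02);pr('seat')
env.line_to(pos(.0006,.0166,.1398),rate=.02);pr('relax')
env.line_to(pos(.0006,.0164,.1404),rate=.02);pr('relax')
env.gripper_to(0.5);pr('open')
env.line_to(pos(.0006,.0164,.1404+.05),rate=.08);pr('up')
env.line_to(pos(.0006,.0164-.04,.25),rate=.15);pr('up')
p,d,P,i=look("wrist","w7");np.savez("pics/w7.npz",p=p,d=d,eye=i['eye'],R=i['orientation']);p,d,P,i=look("side","s7")
np.savez("pics/s7.npz",p=p,d=d)
p=p[120:280,250:410,::-1];cv2.imwrite("pics/s7c.png",cv2.resize(p,None,fx=3.7,fy=3.7))
E
```

```text
seat [  0.81  15.99 140.84] [-4.24 -7.42  8.24] 35.95
seat [  0.89  15.91 140.83] [-6.41 -3.63 12.59] 36.27
relax [  0.74  15.91 140.9 ] [-2.37 -4.82  5.05] 36.58
relax [  0.73  15.92 140.93] [-1.27 -5.16  2.94] 36.9
open [  0.49  16.92 140.12] [-0.36  0.13  0.11] 37.38
up [  0.38  16.45 190.19] [ 0.23 -0.1  -0.55] 38.22
up [  0.26 -23.43 249.27] [-0.36 -0.   -0.23] 38.91
```

View pics/w7.png

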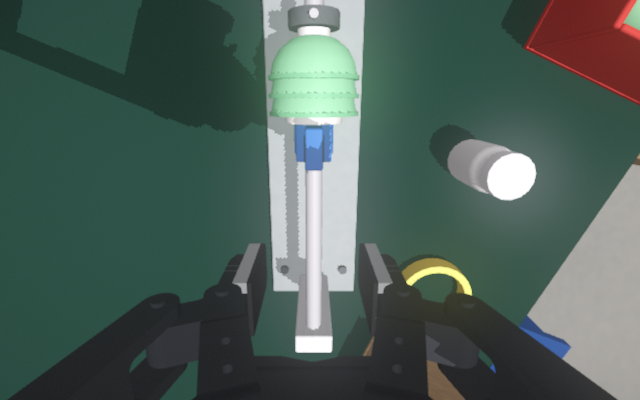

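View pics/s7c.png

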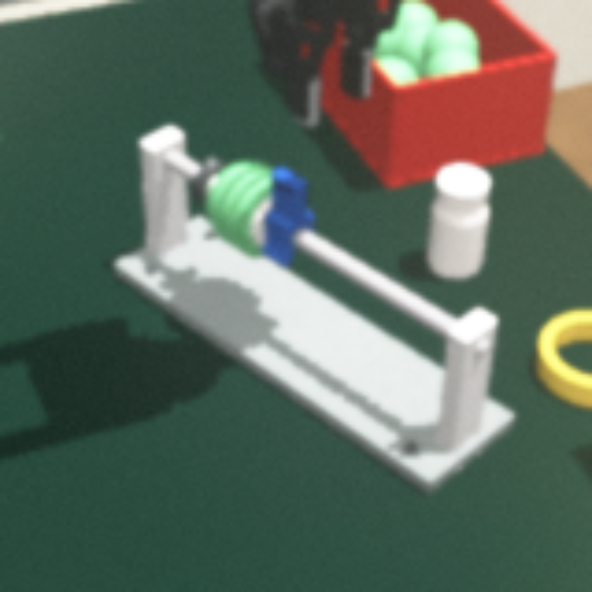

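```bash
python3 - <<'E'
from h import *
a=np.load("pics/w7.npz");p=a['p'];ci=optics.camera_info("wrist")
ii=dict(fovy=ci['fovy'],cx=ci['cx'],cy=ci['cy'],eye=a['eye'],orientation=a['R']);P=cloud('w',ii,a['d'])
h=hsv(p);m=(h[...,0]>100)&(h[...,0]<125)&(h[...,1]>100);m[:110]=0;m[180:]=0;m[:,:280]=0;m[:,345:]=0
q=P[m];t=q[q[:,2]>.15];print('handle top z',np.percentile(t[:,2],[50,90,99]),'rod top z',np.median(P[200:240,313:317,2]))
s=(t[:,:2]-o)@dr;x=(t[:,:2]-o)@nx;print('s',np.percentile(s,[2,98]),'x',np.percentile(x,[2,98]))
b=q[(q[:,2]>.118)&(q[:,2]<.135)];print('bridge z',np.median(b[:,2]),'s',np.percentile((b[:,:2]-o)@dr,[2,98]))
cv2.imwrite("pics/w7c.png",cv2.resize(p[0:185,260:370,::-1],None,fx=3.2,fy=3.2,interpolation=cv2.INTER_CUBIC))
E
```

```text
handle top z [0.16109287 0.16203513 0.16335203] rod top z 0.11796499483690723
s [0.0042872  0.03100703] x [-0.00535667  0.0064418 ]
bridge z 0.12698771342175563 s [0.00399014 0.02948109]
```

View pics/w7c.png

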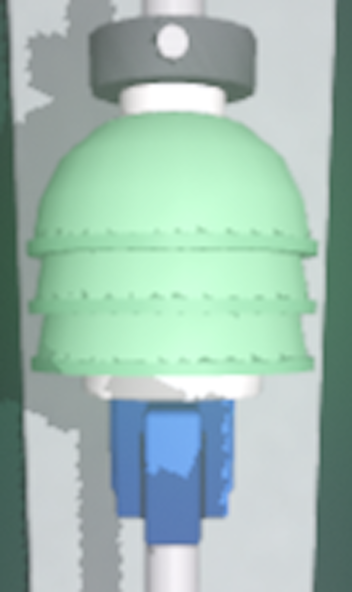

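Picture w7c: the hub touches the collar (173,85), the clip front touches the washer (173,398), and the handle top reads 161 mm. Home is 160 mm, and the rod top reads 1 mm high too. Handing in.

```bash
python3 - <<'E'
from h import *
order.job_done();print(env.state()['time_s'])
E
```

```text
the job is handed in; nothing more can be done
the job is handed in; nothing more can be done
```

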